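Zero the susceptibility meter and hold the sample stem in its bore

TASK

Take a reading with the bench magnetic susceptibility meter: first, with its bore empty, zero it by twisting the spring-return knob clockwise to its stop, keep it there about half a second, and let it spring back. Then take the sample stem (the one with the straight cylindrical handle) out of the rack and lower it upright through the guide collar, never touching collar or bore, until the raised ring on its rod is level with the top of the collar. Finish while still holding it there in the gripper, motionless, centred and touching nothing of the meter; the calibration stem with the ball knob stays in its socket and the other things stay where they are.

Things in the scene. Friction and masses are not known exactly. Their poses are not given: they have to be found in the camera images.
- meter: meter fixed to the desk: white case 130 (x) x 210 (y) mm, origin under its centre, front to -x. Right half (-y): deck 50 mm high with display and zero knob. Left half: coil tower 76 mm in diameter, 102 mm high, axis at (0, +55) mm, with a black guide collar (42 mm outside) on top, up to 110 mm. One round vertical bore, 24 mm wide, runs from the collar's top to a floor 98 mm below it
- collar_top (a point): centre of the bore at the top face of the guide collar, 110 mm above the desk; at (0, 55, 110) mm in the meter's frame; z up the bore axis
- knob_grip (a point): point on the zero knob's axis, 76 mm above the desk, at (-12, -55, 76) mm in the meter's frame; turns with the knob. Black bar grip 38 mm long along this x axis, 12 mm wide along y, from 59 to 84 mm above the desk; below it a round skirt 31 mm wide. At rest the bar lies along the meter's x axis. The tower's wall is 72 mm from the knob's axis
- zero_knob (a joint): turning angle of the zero knob about the vertical, 0 at rest, growing clockwise seen from above, hard stop at 1.2 rad (69 degrees). A spring drives it back to 0 when let go; it takes 0.03 N m to start it and 0.1 N m at the stop
- rack: white stem rack fixed to the desk, 60 (x) x 150 (y) x 45 mm high, origin under its centre on the desk. Three round sockets in its top, 18 mm wide and 36 mm deep (floor 9 mm above the desk), at y = -50, 0 and +50 mm; the two stems stand in the outer ones, either way round, the middle one is empty
- sample_stem: sample stem, upright, 137 mm long, 48 to 84 g; origin at the centre of its foot, z up along it. From below: white sample cell 15 mm wide, 26 mm long; light metal rod 8 mm thick; raised dark ring 12 mm wide, 3 mm high, its middle 70 mm above the foot; black straight cylindrical handle 20 mm wide from 95 to 137 mm above the foot
- stem_tip (a point): centre of the sample stem's foot
- stem_ring (a point): middle of the raised ring on the sample stem's rod, 70 mm above the foot; it must come level with collar_top
- stem_grip (a point): middle of the sample stem's cylindrical handle, 116 mm above the foot and 46 mm above the ring
- standard_stem: the calibration stem, not to be moved: like the sample stem below (origin at the centre of its foot) but with a black ball knob 28 mm in diameter, centred 115 mm above the foot, in place of the cylinder
- stapler: red stapler 32 x 128 x 43 mm lying behind the rack, a bystander; origin at the centre of its underside
- tally: hand tally counter 74 x 52 x 26 mm lying behind the meter, a bystander; origin at the centre of its underside
There are look-alikes about, which are no part of the job. What is shaped like the sample_stem but red is not meant.

How it is judged:
On the way, in this order (a step that is already met when the one before it is completed fails the run):
1. the zero knob is turned clockwise to its stop (past 1.1 rad) and kept there (value of joint zero_knob above 1.1 rad), for 0.3 s.
2. the zero knob is back at rest (value of joint zero_knob below 0.1 rad), for 0.2 s.
3. the sample stem is lifted clear of the rack in the fingers (z of stem_tip in the frame of rack above 0.055 m and contact force between the fingers and sample_stem above 1 N), for 0.2 s.
At the end, for the whole second after the job is handed in: sample stem held by the fingers in the bore: foot and ring within 4 mm of the bore axis, ring within 6 mm of the collar top height, motionless, not touching the meter; knob at rest (under 0.1 rad); calibration stem within 20 mm, stapler and tally counter within 30 mm of their starts (horizontal distance between each of stem_tip, stem_ring and collar_top below 0.004 m and z of stem_ring in the frame of collar_top between -0.006 and 0.006 m and contact force between the fingers and sample_stem above 1 N and contact force between sample_stem and meter below 0.1 N and linear speed of sample_stem below 0.015 m/s and value of joint zero_knob below 0.1 rad and distance of standard_stem from where it was at the start of the episode below 0.02 m and distance of each of stapler, tally from where it was at the start of the episode below 0.03 m); the arm keeps its last pose, push and grip.
It fails at once if the sample stem touches the meter (collar, bore, tower or deck) (contact force between sample_stem and meter above 0.2 N).
It fails at once if the calibration stem, the stapler or the tally counter is displaced (not (distance of standard_stem from where it was at the start of the episode below 0.02 m and distance of each of stapler, tally from where it was at the start of the episode below 0.03 m)).
It also fails if it takes over 59 s, if anything falls off the work surface, if the arm or the gripper's body presses on something with over 40 N, if the wrist force passes 120 N, or if a joint passes its speed limit or range.

ROBOT

A 6-joint arm with a two-finger parallel gripper is mounted at the origin on a cart in front of the work surface, level with it; the furniture and walls round the work are solid. World frame = base frame: x ahead of the robot, y to its left, z up, the work surface at z = 0. Lengths are in m, angles in rad, forces in N, time in s.
With the tool pointing down it reaches from about 0.225 to 0.875 m from the base axis. Payload 3.4 kg.
Tool frame: the origin (TCP) lies at the very end of the fingers, on their centre line; the grasp point (between the pads) lies 19 mm behind it; z points along the fingers, y is the line along which they close (so a half turn about z gives the same grasp; the last joint's range is limited). The gripper opens to 85 mm and grips with 20 to 120 N. Pads are 22 mm wide; open, the fingers measure 114 mm over their backs; the gripper's body (76 mm by 85 mm) begins 54 mm behind the grasp point. The pads swing forward as they close: fully open they stand 13 mm farther back than shut.
Start: joints at [-1.24, 0.276, 1.505, -0, 1.361, -0.121], TCP at [0.251, -0.517, 0.231] pointing down, gripper open.
Joint ranges: [-2.89, 2.89], [-0.75, 2.08], [0.22, 2.7], [-1.18, 4.32], [0.11, 2.71], [-2.7, 2.7]. Speed limits (rad/s): [2.57, 2.57, 3.14, 3.14, 3.14, 3.14].

INTERFACE

Orientations are given as a unit quaternion [w, x, y, z].
In Python, from rig import get_state, optics, sign_off gives the robot as it stands.
- The arm moves only by the tool send_rows, never from a script. Its argument "increments" is a list of rows, each an object with "gripper": the gripper's target within -1 to 1 (shut at 1, half-way at 0, fully open at -1); "linear": the shift along the world's x, y, z in m, a list of three; "delta_rot": the turn, a rotation vector about the world's x, y, z in rad, a list of three. In form: [{"gripper": gripper, "linear": [dx, dy, dz], "delta_rot": [rx, ry, rz]}, ...]. A call has 1 to 8 rows; each row is the pose to reach, as a shift and turn from the pose commanded when the call began; what a row does not reach only later rows make up. A row lasts 1/10 s, in which the tool goes at most 50 mm and 8.59 degrees, less where a joint would pass 70% of its speed; a pose out of reach is approached as far as the arm can. A call with a gripper value outside its range is refused whole. The fingers move at their own pace and stop on an object; "newtons" is the grip in N (left out, the last holds). Time passes only in rows, so rows that repeat a pose let the fingers close. It gives the time, the measured TCP pose, the force, the opening and the grip force at its end, in the units of the state.
- get_state(): the state, without advancing time (a new reading comes with each control period).
- optics.get_image(name): name is "side" or "top" or "wrist"; returns a dict with "pixels" (480x640x3 uint8, blue, green, red), "K" (3x3 intrinsics, pixels), "k1" (the pictures are not rectified: a ray, as slopes to the right and down, at radius r is drawn at 1 + k1 r^2 times it, then the intrinsics apply), "rvec" (rotation vector, rad) and "tvec" (3), from world to camera coordinates, as OpenCV has them; the wrist camera has in their place "T_tool_cam" (4x4, takes a point from camera to tool coordinates, whose origin is the TCP and whose axes are the flange's). Camera axes: x right, y down, z forward; pixel columns grow to the right and rows downward; lengths in m; the calibration is good to about 2 mm. A picture is of the moment at which its call begins: read the wrist's pose just before it. There is no depth.
- sign_off(): hands the job in; it is judged then, once.
The state is a dict: "clock": time; "qpos": joint angles; "qd": joint speeds; "effort": joint torques, N m; "position": TCP position; "ee_rot": TCP orientation; "contact_force": force on the tool from outside, world axes, zero at the start; "moment": the same for the moment, N m; "width": finger opening in m; "gripper_force": force on a finger pad.
Only numpy, scipy, OpenCV 4.12 (cv2) and the standard library are available. Lean on these libraries where they do the work, as an engineer would, in place of code of your own. Each camera call takes 0.05 s, during which the arm holds its last target. There are 200 camera calls.

## Working session

There is one attempt and no reset: what is moved stays moved. The work goes in short steps, Python scripts to look and compute and a tool call to move; the robot and the scene stay as the last step left them, time stands still between calls to the robot, and variables do not carry over. Pictures are saved under pics/ and viewed, at most 10 in all, crops included, and the job is handed in when it is done.

Besides the shell and the picture viewer there is one more tool, called after "Call:" in YAML: its name, and indented under it one key for each argument. send_rows: Moves the arm, as the interface text tells. Its arguments: {"type":"object","properties":{"increments":{"type":"array"},"newtons":{"type":"number"}},"required":["increments"]}

```bash
mkdir -p pics; cat > h.py <<'E'
import numpy as np, cv2, json
from rig import get_state, optics, sign_off
from scipy.spatial.transform import Rotation as R
def snap(n,f):
    s=get_state(); d=optics.get_image(n); cv2.imwrite('pics/'+f+'.png',d['pixels'])
    if n=='wrist':
        q=s['ee_rot']; T=np.eye(4); T[:3,:3]=R.from_quat([q[1],q[2],q[3],q[0]]).as_matrix(); T[:3,3]=s['position']
        C=T@np.array(d['T_tool_cam'])
    else:
        W=np.eye(4); W[:3,:3]=R.from_rotvec(np.ravel(d['rvec'])).as_matrix(); W[:3,3]=np.ravel(d['tvec']); C=np.linalg.inv(W)
    np.savez('pics/'+f+'.npz',C=C,K=np.array(d['K']),k1=d['k1']); return s
def ray(f,u,v):
    z=np.load('pics/'+f+'.npz'); k=float(z['k1'])
    p=cv2.undistortPoints(np.array([[[u,v]]],float),z['K'],np.array([k,0,0,0.]))[0,0]
    return z['C'][:3,3], z['C'][:3,:3]@np.array([p[0],p[1],1])
def at(f,u,v,h):
    o,d=ray(f,u,v); return o+d*(h-o[2])/d[2]
def proj(f,P):
    z=np.load('pics/'+f+'.npz'); W=np.linalg.inv(z['C'])
    return cv2.projectPoints(np.atleast_2d(np.array(P,float)),cv2.Rodrigues(W[:3,:3])[0],W[:3,3],z['K'],np.array([float(z['k1']),0,0,0]))[0][:,0]
def tri(l):
    A=np.zeros((3,3));b=np.zeros(3)
    for f,u,v in l:
        o,d=ray(f,u,v); d=d/np.linalg.norm(d); M=np.eye(3)-np.outer(d,d); A+=M;b+=M@o
    return np.linalg.solve(A,b)
E
python3 -c "
from h import *
s=snap('top','t0');snap('side','s0');print(s)
for f in('t0','s0'):
  z=np.load('pics/'+f+'.npz');print(z['C'].round(3),z['K'],z['k1'])"
```

```text
{'clock': 0.0, 'qpos': array([-1.24002443e+00,  2.76623866e-01,  1.50614598e+00,  9.46335178e-06,
        1.36068886e+00, -1.20974113e-01]), 'qd': array([ 9.33457092e-05,  1.11333674e-03, -1.01939861e-03, -1.26756572e-03,
        9.37096183e-04,  7.39937326e-04]), 'effort': array([ 2.51268775e-04, -4.16775548e+01, -2.45810366e+01, -8.21627327e-05,
        1.07971145e-02,  1.43185747e-05]), 'position': array([ 0.25084762, -0.51681081,  0.23041813]), 'ee_rot': array([-9.28382027e-04,  9.74598761e-01,  2.23956212e-01, -9.30927596e-05]), 'contact_force': array([ 1.69092943e-04, -4.25032227e-01,  1.86211102e-01]), 'moment': array([-0.00726458,  0.0063128 ,  0.01724117]), 'gripper_force': 0.0, 'width': 0.08497533373544325}
[[-0.007 -0.992  0.128  0.463]
 [-1.     0.011  0.026 -0.063]
 [-0.027 -0.128 -0.991  1.176]
 [ 0.     0.     0.     1.   ]] [[537.5582286    0.         319.92678765]
 [  0.         537.5582286  241.29908411]
 [  0.           0.           1.        ]] -0.14114783990193525
[[ 0.993 -0.054  0.103  0.501]
 [-0.116 -0.488  0.865 -0.993]
 [ 0.004 -0.871 -0.491  0.641]
 [ 0.     0.     0.     1.   ]] [[488.42324185   0.         321.31651218]
 [  0.         488.42324185 239.31402929]
 [  0.           0.           1.        ]] -0.02960778807405493
```

View pics/t0.png

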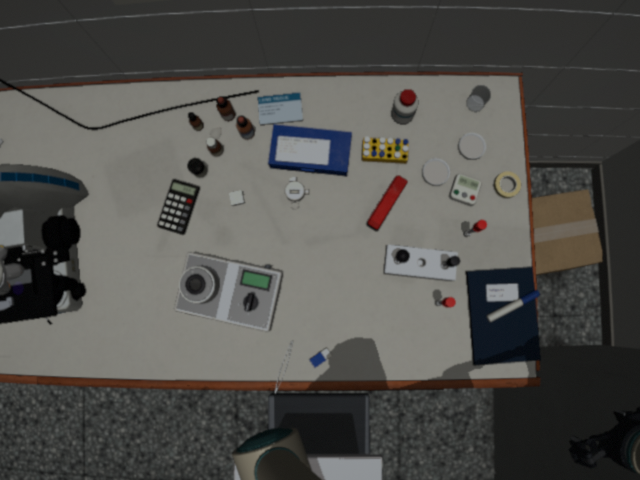

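View pics/s0.png

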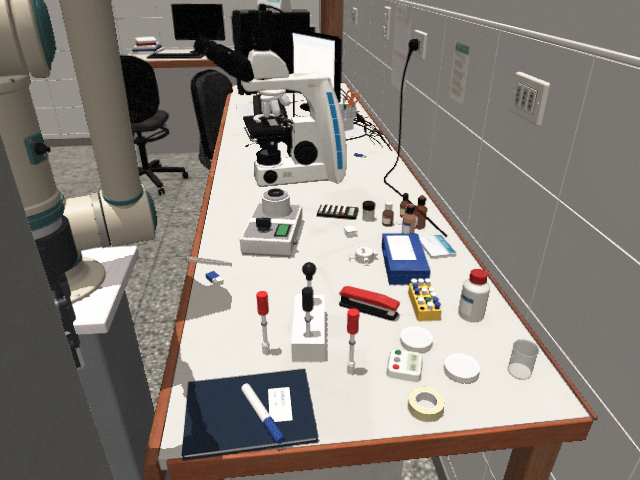

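Top view: the meter is at about (230,291), with its collar at (198,284) and knob at (250,301). The rack is at (422,263), with the ball stem at (402,256) and the sample stem (black cylinder) at (453,261). The red decoys stand at about (475,227) and (445,301). I'll enlarge both areas.

```bash
python3 -c "
from h import *
a=cv2.imread('pics/t0.png')
c=np.hstack([cv2.resize(a[240:340,165:295],None,fx=3,fy=3,interpolation=3),cv2.resize(a[215:315,375:495],None,fx=3,fy=3,interpolation=3)])
b=cv2.imread('pics/s0.png')
d=np.hstack([cv2.resize(b[180:270,230:320],None,fx=3,fy=3,interpolation=3),cv2.resize(b[255:375,240:400],None,fx=3,fy=3,interpolation=3)[:270]])
print(c.shape)
d=cv2.resize(b[255:375,240:400],None,fx=2.4,fy=2.4,interpolation=3); e=cv2.resize(b[180:270,230:320],None,fx=3,fy=3,interpolation=3)
h=np.zeros((300,750,3),np.uint8); h[:288,:384]=d; h[:270,400:670]=e
cv2.imwrite('pics/c0.png',np.vstack([c,h]))"
```

```text
(300, 750, 3)
```

View pics/c0.png

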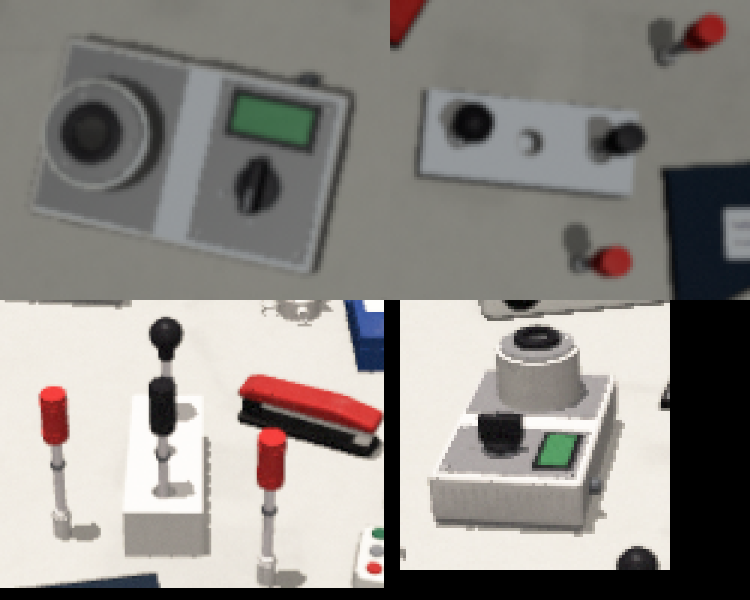

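```bash
python3 -c "
from h import *
L=lambda x,y:(165+x/3,240+y/3)
Q=lambda x,y:(375+(x-390)/3,215+y/3)
S=lambda x,y:(240+x/2.4,255+(y-300)/2.4)
M=lambda x,y:(230+(x-400)/3,180+(y-300)/3)
p=lambda n,v:print(n,v.round(4))
p('collar',at('t0',*L(91,132),.11)); p('collar side',at('s0',*M(539,337),.11))
p('knob',at('t0',*L(258,186),.084)); p('knob side',at('s0',*M(500,418),.084))
for c in [(350,92),(317,270),(32,208),(72,38)]: p('mc',at('t0',*L(*c),.05))
for c in [(425,90),(639,112),(633,194),(417,176)]: p('rc',at('t0',*Q(*c),.045))
p('hole',at('t0',*Q(530,142),.045));p('ball',at('t0',*Q(472,122),.124));p('cyl',at('t0',*Q(628,138),.146))
p('cyl side',at('s0',*S(162,383),.146));p('hb',at('s0',*S(164,492),.045))
p('red',at('t0',*Q(614,261),.137));p('red2',at('t0',*Q(711,28),.137))
"
```

```text
collar [0.5173 0.2164 0.11  ]
collar side [0.5225 0.211  0.11  ]
knob [0.4815 0.1072 0.084 ]
knob side [0.4852 0.1067 0.084 ]
mc [0.5474 0.0479 0.05  ]
mc [0.4236 0.071  0.05  ]
mc [0.4668 0.274  0.05  ]
mc [0.5874 0.2473 0.05  ]
rc [ 0.6    -0.1743  0.045 ]
rc [ 0.5827 -0.3259  0.045 ]
rc [ 0.5248 -0.3195  0.045 ]
rc [ 0.5394 -0.1673  0.045 ]
hole [ 0.5624 -0.2476  0.045 ]
ball [ 0.569  -0.1969  0.124 ]
cyl [ 0.5553 -0.2946  0.146 ]
cyl side [ 0.5601 -0.295   0.146 ]
hb [ 0.5604 -0.2969  0.045 ]
red [ 0.4769 -0.2848  0.137 ]
red2 [ 0.6278 -0.3546  0.137 ]
```

Call:
send_rows:
  increments:
    - {"gripper":-0.2,"linear":[0.232,0.625,0.0],"delta_rot":[0,0,2.49]}
    - {"gripper":-0.2,"linear":[0.232,0.625,0.0],"delta_rot":[0,0,2.49]}
    - {"gripper":-0.2,"linear":[0.232,0.625,0.0],"delta_rot":[0,0,2.49]}
    - {"gripper":-0.2,"linear":[0.232,0.625,0.0],"delta_rot":[0,0,2.49]}
    - {"gripper":-0.2,"linear":[0.232,0.625,0.0],"delta_rot":[0,0,2.49]}
    - {"gripper":-0.2,"linear":[0.232,0.625,0.0],"delta_rot":[0,0,2.49]}
    - {"gripper":-0.2,"linear":[0.232,0.625,0.0],"delta_rot":[0,0,2.49]}
    - {"gripper":-0.2,"linear":[0.232,0.625,0.0],"delta_rot":[0,0,2.49]}

```text
clock: 0.9
position: [0.3903, -0.1403, 0.2312]
ee_rot: [0.0, 0.676, 0.737, 0.0]
contact_force: [0.6, 0.1, 0.1]
width: 0.0514
gripper_force: 0.0
```

```bash
python3 -c "
from h import *
s=get_state();print(s['position'],s['ee_rot'],s['qpos'].round(2))"
```

```text
[ 0.39027684 -0.14033622  0.23123224] [8.37723137e-05 6.75837360e-01 7.37050777e-01 8.71142472e-05] [-0.51  0.03  1.81  0.    1.3  -0.6 ]
```

Call:
send_rows:
  increments:
    - {"gripper":-0.2,"linear":[0.093,0.249,0.0],"delta_rot":[0,0,1.28]}
    - {"gripper":-0.2,"linear":[0.093,0.249,0.0],"delta_rot":[0,0,1.28]}
    - {"gripper":-0.2,"linear":[0.093,0.249,0.0],"delta_rot":[0,0,1.28]}
    - {"gripper":-0.2,"linear":[0.093,0.249,0.0],"delta_rot":[0,0,1.28]}
    - {"gripper":-0.2,"linear":[0.093,0.249,0.0],"delta_rot":[0,0,1.28]}
    - {"gripper":-0.2,"linear":[0.093,0.249,0.0],"delta_rot":[0,0,1.28]}
    - {"gripper":-0.2,"linear":[0.093,0.249,0.0],"delta_rot":[0,0,1.28]}
    - {"gripper":-0.2,"linear":[0.093,0.249,0.0],"delta_rot":[0,0,1.28]}

```text
clock: 1.7
position: [0.483, 0.1077, 0.2307]
ee_rot: [-0.001, 0.14, 0.99, -0.0]
contact_force: [-0.4, -0.1, 0.2]
width: 0.0511
gripper_force: 0.0
```

Call:
send_rows:
  increments:
    - {"gripper":-0.2,"linear":[0,0,0],"delta_rot":[0,0,0.08]}
    - {"gripper":-0.2,"linear":[0,0,0.0],"delta_rot":[0,0,0.08]}
    - {"gripper":-0.2,"linear":[0,0,0.0],"delta_rot":[0,0,0.08]}

```text
clock: 2.0
position: [0.483, 0.1066, 0.2311]
ee_rot: [-0.0, 0.106, 0.994, -0.0]
contact_force: [-0.2, 0.3, 0.5]
width: 0.0512
gripper_force: 0.0
```

```bash
python3 -c "
from h import *
s=snap('wrist','w1');print(s['position'],s['ee_rot'],s['qpos'].round(2));print(np.load('pics/w1.npz')['C'].round(3), proj('w1',[[.517,.215,.11],[.483,.1085,.084]]))"
```

```text
[0.48302374 0.10663104 0.23106206] [-3.03628279e-04  1.05616223e-01  9.94406919e-01 -1.09068998e-05] [ 0.08  0.15  1.67  0.    1.32 -1.28]
[[ 0.21   0.939  0.271  0.414]
 [ 0.978 -0.202 -0.057  0.122]
 [ 0.001  0.277 -0.961  0.374]
 [ 0.     0.     0.     1.   ]] [[465.6358086  242.20081702]
 [325.22513427 221.13787926]]
```

View pics/w1.png

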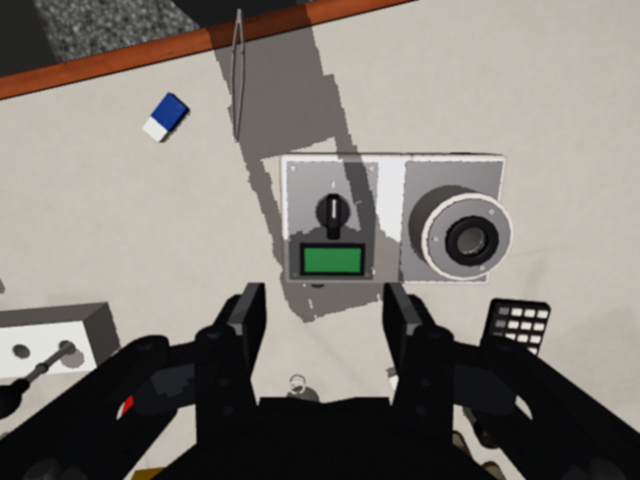

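The wrist picture shows the collar's centre at about (471,238). The knob bar runs from (333,197) to (334,238), so it's centred near (333,217) and already lined up with the tool.

```bash
python3 -c "
from h import *
a=at('w1',471.5,238.5,.11);b=at('w1',333.5,217.5,.084);print(a,b)
b0=at('w1',333,197,.084);b1=at('w1',334,238,.084);d=b1-b0;print('bar ang',np.arctan2(d[1],d[0]),np.hypot(*d[:2]))
for c in [(282,155),(505,155),(502,283),(288,283)]: print(at('w1',*c,.05))
d=a-b;print(np.hypot(d[0],d[1]),np.arctan2(d[1],d[0])-np.arctan2(.110,.012))"
```

```text
[0.51490455 0.2198248  0.11      ] [0.48135875 0.11608321 0.084     ]
bar ang -0.17993316351939498 0.03595668732388638
[0.42250647 0.08144617 0.05      ]
[0.46511526 0.2790763  0.05      ]
[0.59115497 0.26750001 0.05      ]
[0.54598386 0.05682833 0.05      ]
0.10903044129364362 -0.20408592893987665
```

```bash
python3 -c "
from h import *
s=get_state();p=s['position'];q=s['ee_rot'];r=R.from_quat([q[1],q[2],q[3],q[0]])
for h in (0,.02,-.01):
  for y in (-.0255,0,.0255): print(h,y,proj('w1',p+r.apply([0,y,-h])))
print(np.linalg.inv(np.block([[r.as_matrix(),p[:,None]],[np.zeros((1,3)),np.ones((1,1))]]))@np.load('pics/w1.npz')['C'])
a=cv2.imread('pics/w1.png')[270:400,180:460];c=cv2.imread('pics/w1.png')[140:300,270:520]
o=np.zeros((600,800,3),np.uint8);o[:480,:750]=cv2.resize(c,None,fx=3,fy=3,interpolation=3);o=o;o[480:]=0
cv2.imwrite('pics/c1.png',o[:480])"
```

```text
0 -0.0255 [[266.10320572 299.37777009]]
0 0 [[322.64512012 299.33251535]]
0 0.0255 [[379.16410172 299.32258824]]
0.02 -0.0255 [[258.07017337 322.30446126]]
0.02 0 [[322.52116288 322.2365723 ]]
0.02 0.0255 [[386.94207312 322.23103752]]
-0.01 -0.0255 [[269.42152134 289.90410551]]
-0.01 0 [[322.6963247 289.8665354]]
-0.01 0.0255 [[375.95084827 289.8556728 ]]
[[ 5.64987672e-05 -9.60762289e-01 -2.77373071e-01  7.11416832e-02]
 [ 9.99999328e-01 -2.66942679e-04  1.12832579e-03  4.19582101e-04]
 [-1.15809558e-03 -2.77372948e-01  9.60761628e-01 -1.42923350e-01]
 [ 0.00000000e+00  0.00000000e+00  0.00000000e+00  1.00000000e+00]]
```

View pics/c1.png

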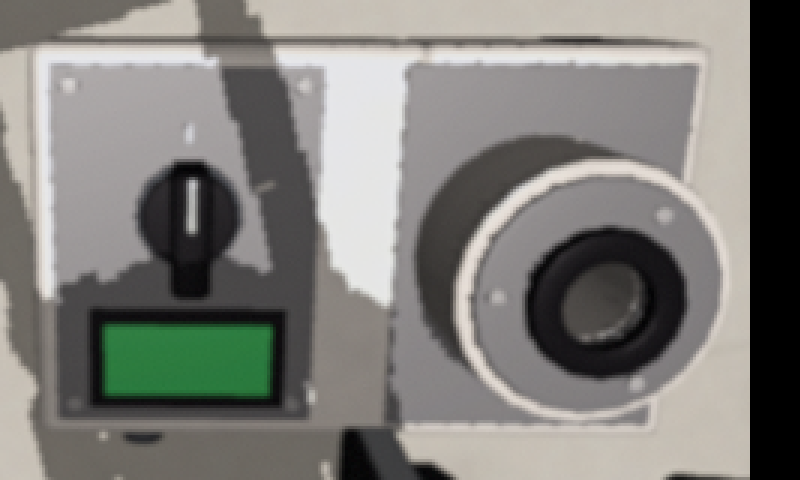

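The zoomed crop puts the bar's centre at about (333,217) and the collar's centre at (472,241), which is about 8 mm off the top-camera estimate in y. I'll move closer and check again.

Call:
send_rows:
  increments:
    - {"gripper":-0.2,"linear":[-0.001,0.006,-0.05],"delta_rot":[0,0,0]}
    - {"gripper":-0.2,"linear":[-0.001,0.006,-0.1],"delta_rot":[0,0,0]}
    - {"gripper":-0.2,"linear":[-0.001,0.006,-0.1],"delta_rot":[0,0,0]}
    - {"gripper":-0.2,"linear":[-0.001,0.006,-0.1],"delta_rot":[0,0,0]}
    - {"gripper":-0.2,"linear":[-0.001,0.006,-0.1],"delta_rot":[0,0,0]}

```text
clock: 2.55
position: [0.4845, 0.1128, 0.1338]
ee_rot: [0.002, 0.105, 0.994, 0.0]
contact_force: [0.1, -0.1, 0.7]
width: 0.0508
gripper_force: 0.0
```

```bash
python3 -c "
from h import *
s=snap('wrist','w2');print(s['position'],s['ee_rot'],proj('w2',[[s['position'][0],s['position'][1],.084]]))
s=snap('top','t2')
a=cv2.imread('pics/w2.png');b=cv2.imread('pics/t2.png')[230:330,170:290]
cv2.imwrite('pics/c2.png',np.vstack([a[60:420],cv2.copyMakeBorder(cv2.resize(b,None,fx=2.4,fy=2.4,interpolation=3),0,0,0,352,0)]))"
```

```text
[0.48453445 0.11275023 0.1337533 ] [2.38494980e-03 1.04954195e-01 9.94474074e-01 4.95776160e-04] [[322.76373082 260.51384412]]
```

View pics/c2.png

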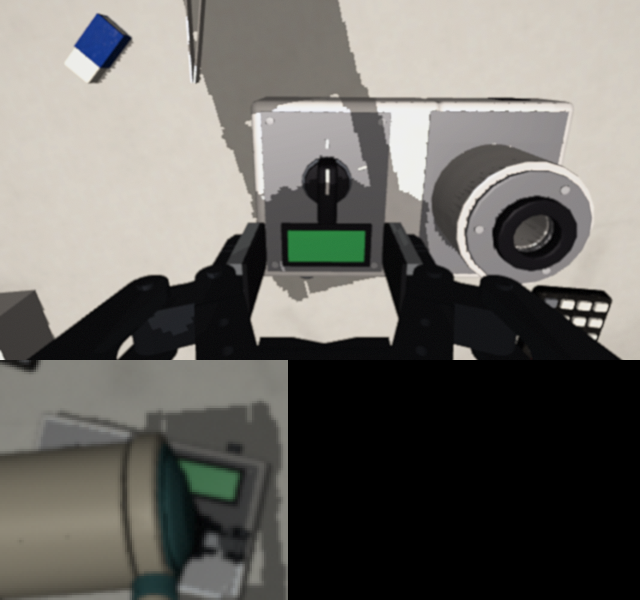

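The bar is now at about (327,250) in full-picture pixels, the fingers are centred near column 324, and the collar is at about (534,293).

```bash
python3 -c "
from h import *
a=at('w2',327,250.5,.084);b=at('w2',535,293,.11);print(a,b,np.hypot(*(a-b)[:2]),np.arctan2((b-a)[1],(b-a)[0])-np.arctan2(.110,.012))
b0=at('w2',327,218,.084);b1=at('w2',327.5,282,.084);print(b1-b0)
s=get_state();print(s['position'])"
```

```text
[0.47896802 0.11647113 0.084     ] [0.51590151 0.21947023 0.11      ] 0.10942073368732083 -0.23563729930545296
[ 0.03863823 -0.00782988  0.        ]
[0.48443322 0.11275677 0.13388288]
```

Call:
send_rows:
  increments:
    - {"gripper":-0.2,"linear":[-0.004,0.003,-0.03],"delta_rot":[0,0,0]}
    - {"gripper":-0.2,"linear":[-0.004,0.003,-0.06],"delta_rot":[0,0,0]}
    - {"gripper":-0.2,"linear":[-0.004,0.003,-0.071],"delta_rot":[0,0,0]}
    - {"gripper":-0.2,"linear":[-0.004,0.003,-0.071],"delta_rot":[0,0,0]}
    - {"gripper":-0.2,"linear":[-0.004,0.003,-0.071],"delta_rot":[0,0,0]}
  newtons: 25

```text
clock: 3.15
position: [0.4796, 0.1158, 0.0616]
ee_rot: [0.001, 0.105, 0.994, 0.0]
contact_force: [0.1, 0.7, 0.2]
width: 0.0512
gripper_force: 0.0
```

Call:
send_rows:
  increments:
    - {"gripper":0.4,"linear":[0,0,0],"delta_rot":[0,0,0]}
    - {"gripper":0.6,"linear":[0,0,0],"delta_rot":[0,0,0]}
    - {"gripper":1,"linear":[0,0,0],"delta_rot":[0,0,0]}
    - {"gripper":1,"linear":[0,0,0],"delta_rot":[0,0,0]}
    - {"gripper":1,"linear":[0,0,0],"delta_rot":[0,0,0]}
  newtons: 25

```text
clock: 3.65
position: [0.479, 0.1158, 0.0613]
ee_rot: [0.001, 0.105, 0.994, 0.0]
contact_force: [0.3, -0.3, 5.9]
width: 0.0112
gripper_force: 30.1
```

Call:
send_rows:
  increments:
    - {"gripper":1,"linear":[0,0,0],"delta_rot":[0,0,-0.15]}
    - {"gripper":1,"linear":[0,0,0],"delta_rot":[0,0,-0.3]}
    - {"gripper":1,"linear":[0,0,0],"delta_rot":[0,0,-0.45]}
    - {"gripper":1,"linear":[0,0,0],"delta_rot":[0,0,-0.6]}
    - {"gripper":1,"linear":[0,0,0],"delta_rot":[0,0,-0.74]}
    - {"gripper":1,"linear":[0,0,0],"delta_rot":[0,0,-0.86]}
    - {"gripper":1,"linear":[0,0,0],"delta_rot":[0,0,-0.95]}
    - {"gripper":1,"linear":[0,0,0],"delta_rot":[0,0,-1.0]}

```text
clock: 4.45
position: [0.4817, 0.1188, 0.0614]
ee_rot: [0.001, 0.571, 0.821, 0.005]
contact_force: [4.0, 10.5, -0.4]
width: 0.0112
gripper_force: 29.3
```

Call:
send_rows:
  increments:
    - {"gripper":1,"linear":[0,0,0],"delta_rot":[0,0,-0.06]}
    - {"gripper":1,"linear":[0,0,0],"delta_rot":[0,0,-0.12]}
    - {"gripper":1,"linear":[0,0,0],"delta_rot":[0,0,-0.18]}
    - {"gripper":1,"linear":[0,0,0],"delta_rot":[0,0,-0.2]}
    - {"gripper":1,"linear":[0,0,0],"delta_rot":[0,0,-0.2]}

```text
clock: 4.95
position: [0.4825, 0.119, 0.0614]
ee_rot: [0.001, 0.649, 0.761, 0.005]
contact_force: [5.2, 10.2, -1.4]
width: 0.0114
gripper_force: 29.1
```

```bash
python3 -c "
from h import *
s=get_state();print(s)"
```

```text
{'clock': 4.95, 'qpos': array([ 0.09768265,  0.31689348,  1.92541109,  0.00706342,  0.88975863,
       -0.06530086]), 'qd': array([ 0.00036979, -0.0003191 ,  0.00014089, -0.00175665,  0.00082744,
       -0.01107692]), 'effort': array([ -4.7165148 , -38.05967689, -14.21477079,  -2.65146106,
         2.12879442,   0.20873111]), 'position': array([0.48248823, 0.11902347, 0.06138716]), 'ee_rot': array([0.00133521, 0.64887424, 0.76087576, 0.00533912]), 'contact_force': array([ 5.21685275, 10.18686378, -1.41851456]), 'moment': array([ 1.6888409 , -0.74969748,  0.13012989]), 'gripper_force': 29.090150892734528, 'width': 0.01142466876121455}
```

Call:
send_rows:
  increments:
    - {"gripper":1,"linear":[0.002,0,0],"delta_rot":[0,0,-0.05]}
    - {"gripper":1,"linear":[0.002,0,0],"delta_rot":[0,0,-0.05]}
    - {"gripper":1,"linear":[0.002,0,0],"delta_rot":[0,0,-0.05]}
    - {"gripper":1,"linear":[0.002,0,0],"delta_rot":[0,0,-0.05]}
    - {"gripper":1,"linear":[0.002,0,0],"delta_rot":[0,0,-0.05]}
    - {"gripper":1,"linear":[0.002,0,0],"delta_rot":[0,0,-0.05]}

```text
clock: 5.55
position: [0.4826, 0.1189, 0.0614]
ee_rot: [0.0, 0.667, 0.745, 0.004]
contact_force: [2.2, 11.5, 1.9]
width: 0.0112
gripper_force: 36.4
```

```bash
python3 -c "
from h import *
s=get_state();print(s['position'],s['ee_rot'],s['contact_force'],s['moment'])"
```

```text
[0.48264977 0.11888037 0.0613743 ] [1.72325954e-04 6.66877145e-01 7.45157079e-01 3.97134250e-03] [ 2.20757706 11.46967041  1.94244195] [ 1.67157347 -0.28906129  0.63159634]
```

Call:
send_rows:
  increments:
    - {"gripper":-0.6,"linear":[0,0,0],"delta_rot":[0,0,0.05]}
    - {"gripper":-0.6,"linear":[0,0,0],"delta_rot":[0,0,0.05]}
    - {"gripper":-0.6,"linear":[0,0,0],"delta_rot":[0,0,0.05]}
    - {"gripper":-0.6,"linear":[0,0,0],"delta_rot":[0,0,0.05]}
    - {"gripper":-0.6,"linear":[0,0,0.05],"delta_rot":[0,0,0.05]}
    - {"gripper":-0.6,"linear":[0,0,0.1],"delta_rot":[0,0,0.05]}
    - {"gripper":-0.4,"linear":[0,0,0.15],"delta_rot":[0,0,0.05]}
    - {"gripper":-0.2,"linear":[0,0,0.17],"delta_rot":[0,0,0.05]}

```text
clock: 6.35
position: [0.4825, 0.1156, 0.2354]
ee_rot: [0.003, 0.648, 0.761, 0.003]
contact_force: [0.1, 1.2, 0.0]
width: 0.0513
gripper_force: 0.0
```

Call:
send_rows:
  increments:
    - {"gripper":-0.2,"linear":[0.075,-0.406,0.02],"delta_rot":[0,0,-0.16]}
    - {"gripper":-0.2,"linear":[0.075,-0.406,0.02],"delta_rot":[0,0,-0.16]}
    - {"gripper":-0.2,"linear":[0.075,-0.406,0.02],"delta_rot":[0,0,-0.16]}
    - {"gripper":-0.2,"linear":[0.075,-0.406,0.02],"delta_rot":[0,0,-0.16]}
    - {"gripper":-0.2,"linear":[0.075,-0.406,0.02],"delta_rot":[0,0,-0.16]}
    - {"gripper":-0.2,"linear":[0.075,-0.406,0.02],"delta_rot":[0,0,-0.16]}
    - {"gripper":-0.2,"linear":[0.075,-0.406,0.02],"delta_rot":[0,0,-0.16]}
    - {"gripper":-0.2,"linear":[0.075,-0.406,0.02],"delta_rot":[0,0,-0.16]}

```text
clock: 7.15
position: [0.5524, -0.2795, 0.2496]
ee_rot: [-0.0, 0.707, 0.707, -0.0]
contact_force: [1.6, 0.7, 0.3]
width: 0.0515
gripper_force: 0.0
```

Call:
send_rows:
  increments:
    - {"gripper":-0.2,"linear":[0,-0.02,0],"delta_rot":[0,0,0]}
    - {"gripper":-0.2,"linear":[0,-0.02,0],"delta_rot":[0,0,0]}
    - {"gripper":-0.2,"linear":[0,-0.02,0],"delta_rot":[0,0,0]}

```text
clock: 7.45
position: [0.5521, -0.2966, 0.2491]
ee_rot: [-0.001, 0.707, 0.707, 0.0]
contact_force: [-0.3, -0.2, -0.0]
width: 0.0513
gripper_force: 0.0
```

```bash
python3 -c "
from h import *
s=snap('wrist','w3');print(s['position'],s['ee_rot'],proj('w3',[[.558,-.295,.146],[.558,-.295,.045]]))"
```

```text
[ 0.55214456 -0.29659383  0.24908567] [-1.15669215e-03  7.07135263e-01  7.07077306e-01  2.54658811e-04] [[332.76034544 234.14332682]
 [330.40633739 207.25978062]]
```

View pics/w3.png

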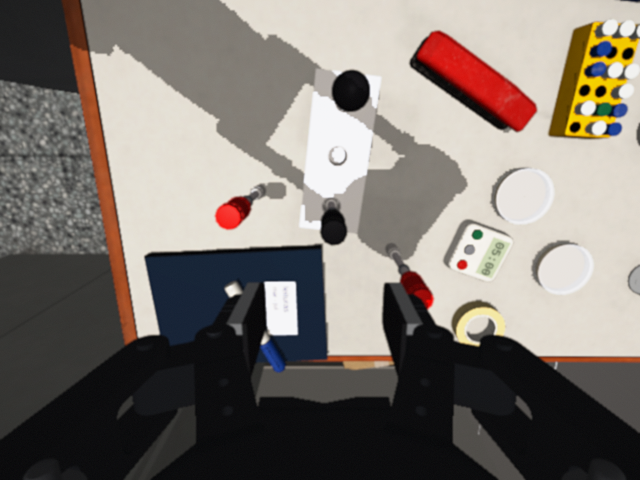

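The sample stem's handle top is at about (334,231) and its socket is at about (331,205). That matches my predictions of (333,234) and (330,207) closely.

```bash
python3 -c "
from h import *
a=at('w3',334,231,.146);b=at('w3',331,205,.045);print(a,b)"
```

```text
[ 0.55889154 -0.29260679  0.146     ] [ 0.55858849 -0.29267596  0.045     ]
```

Call:
send_rows:
  increments:
    - {"gripper":-0.2,"linear":[0.007,0.004,-0.03],"delta_rot":[0,0,0]}
    - {"gripper":-0.2,"linear":[0.007,0.004,-0.06],"delta_rot":[0,0,0]}
    - {"gripper":-0.2,"linear":[0.007,0.004,-0.09],"delta_rot":[0,0,0]}
    - {"gripper":-0.2,"linear":[0.007,0.004,-0.12],"delta_rot":[0,0,0]}
    - {"gripper":-0.2,"linear":[0.007,0.004,-0.143],"delta_rot":[0,0,0]}
    - {"gripper":-0.2,"linear":[0.007,0.004,-0.143],"delta_rot":[0,0,0]}
    - {"gripper":-0.2,"linear":[0.007,0.004,-0.143],"delta_rot":[0,0,0]}
    - {"gripper":-0.2,"linear":[0.007,0.004,-0.143],"delta_rot":[0,0,0]}

```text
clock: 8.3
position: [0.561, -0.2931, 0.1087]
ee_rot: [0.002, 0.706, 0.708, 0.0]
contact_force: [-0.3, 0.5, 0.2]
width: 0.0512
gripper_force: 0.0
```

Call:
send_rows:
  increments:
    - {"gripper":0.2,"linear":[0,0,0],"delta_rot":[0,0,0]}
    - {"gripper":0.4,"linear":[0,0,0],"delta_rot":[0,0,0]}
    - {"gripper":0.6,"linear":[0,0,0],"delta_rot":[0,0,0]}
    - {"gripper":0.8,"linear":[0,0,0],"delta_rot":[0,0,0]}
    - {"gripper":1,"linear":[0,0,0],"delta_rot":[0,0,0]}
    - {"gripper":1,"linear":[0,0,0],"delta_rot":[0,0,0]}
  newtons: 40

```text
clock: 8.9
position: [0.5598, -0.2936, 0.1078]
ee_rot: [0.001, 0.707, 0.707, -0.0]
contact_force: [-1.2, 0.5, 5.1]
width: 0.0188
gripper_force: 39.1
```

Call:
send_rows:
  increments:
    - {"gripper":1,"linear":[0,0,0.01],"delta_rot":[0,0,0]}
    - {"gripper":1,"linear":[0,0,0.03],"delta_rot":[0,0,0]}
    - {"gripper":1,"linear":[0,0,0.05],"delta_rot":[0,0,0]}
    - {"gripper":1,"linear":[0,0,0.07],"delta_rot":[0,0,0]}
    - {"gripper":1,"linear":[0,0,0.09],"delta_rot":[0,0,0]}
    - {"gripper":1,"linear":[0,0,0.11],"delta_rot":[0,0,0]}
    - {"gripper":1,"linear":[0,0,0.13],"delta_rot":[0,0,0]}
    - {"gripper":1,"linear":[0,0,0.13],"delta_rot":[0,0,0]}

```text
clock: 9.7
position: [0.5614, -0.2942, 0.24]
ee_rot: [0.003, 0.707, 0.707, 0.001]
contact_force: [0.3, 0.3, -1.5]
width: 0.0189
gripper_force: 39.2
```

Call:
send_rows:
  increments:
    - {"gripper":1,"linear":[0,0,0.01],"delta_rot":[0,0,0]}
    - {"gripper":1,"linear":[0,0,0.01],"delta_rot":[0,0,0]}
    - {"gripper":1,"linear":[0,0,0.01],"delta_rot":[0,0,0]}

```text
clock: 10.0
position: [0.5595, -0.293, 0.2459]
ee_rot: [-0.001, 0.707, 0.707, -0.0]
contact_force: [0.8, -0.0, -0.6]
width: 0.0193
gripper_force: 39.2
```

```bash
python3 -c "
from h import *
s=snap('wrist','w4');snap('side','s4');snap('top','t4');p=s['position'];print(p,s['ee_rot'],s['contact_force'],s['width'])
w=p+[0,0,-.0988]
print(proj('w4',[w,w+[0,0,.026],w+[0,0,.07]]),proj('s4',[w,w+[0,0,.07],w+[0,0,.095]]))
a=cv2.imread('pics/w4.png')[140:380,200:450];b=cv2.imread('pics/s4.png')
u=proj('s4',[w+[0,0,.05]])[0].astype(int);print('side crop',u-[50,60])
b=b[u[1]-60:u[1]+60,u[0]-50:u[0]+50]
o=np.zeros((600,800,3),np.uint8);o[:360,:375]=cv2.resize(a,None,fx=1.5,fy=1.5,interpolation=3);o[:480,390:790]=cv2.resize(b,None,fx=4,fy=4,interpolation=3)
cv2.imwrite('pics/c4.png',o[:480])"
```

```text
[ 0.55954029 -0.29303186  0.24591988] [-6.06677644e-04  7.06755074e-01  7.07458049e-01 -7.99602045e-05] [ 0.83740518 -0.01688765 -0.6224977 ] 0.019256400673563608
[[324.75749811 237.69188102]
 [324.83025484 248.88700395]
 [324.99833813 274.73990682]] [[307.0724336  288.42580355]
 [306.61934979 254.1651118 ]
 [306.44925924 241.21791085]]
side crop [256 204]
```

View pics/c4.png

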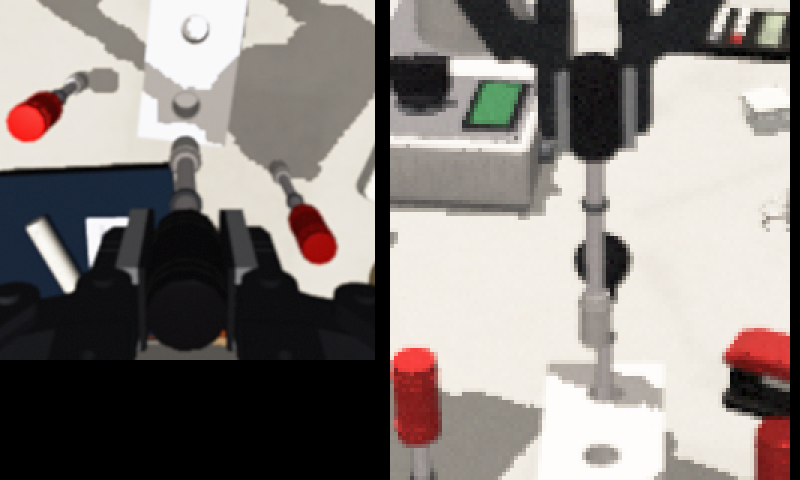

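The crops show the stem hanging straight in the fingers. Its foot is at about (323,237) in the wrist picture and (307,289) in the side picture, matching the model. Next I carry it across at a safe height.

Call:
send_rows:
  increments:
    - {"gripper":1,"linear":[0,0,0.03],"delta_rot":[0,0,0]}
    - {"gripper":1,"linear":[0,0.02,0.04],"delta_rot":[0,0,0]}
    - {"gripper":1,"linear":[0,0.06,0.04],"delta_rot":[0,0,0]}
    - {"gripper":1,"linear":[-0.01,0.1,0.04],"delta_rot":[0,0,0]}
    - {"gripper":1,"linear":[-0.01,0.14,0.04],"delta_rot":[0,0,0]}
    - {"gripper":1,"linear":[-0.02,0.18,0.04],"delta_rot":[0,0,0]}
    - {"gripper":1,"linear":[-0.02,0.22,0.04],"delta_rot":[0,0,0]}
    - {"gripper":1,"linear":[-0.02,0.26,0.04],"delta_rot":[0,0,0]}

```text
clock: 10.95
position: [0.5386, -0.0303, 0.2866]
ee_rot: [-0.0, 0.707, 0.708, 0.0]
contact_force: [0.1, -0.1, -0.2]
width: 0.0192
gripper_force: 39.3
```

Call:
send_rows:
  increments:
    - {"gripper":1,"linear":[-0.0,0.04,0],"delta_rot":[0,0,0]}
    - {"gripper":1,"linear":[-0.01,0.08,0],"delta_rot":[0,0,0]}
    - {"gripper":1,"linear":[-0.02,0.12,0],"delta_rot":[0,0,0]}
    - {"gripper":1,"linear":[-0.023,0.16,0],"delta_rot":[0,0,0]}
    - {"gripper":1,"linear":[-0.023,0.2,0],"delta_rot":[0,0,0]}
    - {"gripper":1,"linear":[-0.023,0.23,0],"delta_rot":[0,0,0]}
    - {"gripper":1,"linear":[-0.023,0.25,0],"delta_rot":[0,0,0]}
    - {"gripper":1,"linear":[-0.023,0.253,0],"delta_rot":[0,0,0]}

```text
clock: 11.75
position: [0.5154, 0.223, 0.2863]
ee_rot: [-0.001, 0.705, 0.709, 0.0]
contact_force: [-0.1, 0.3, -1.7]
width: 0.019
gripper_force: 39.3
```

Call:
send_rows:
  increments:
    - {"gripper":1,"linear":[0,0,-0.02],"delta_rot":[0,0,0]}
    - {"gripper":1,"linear":[0,0,-0.04],"delta_rot":[0,0,0]}
    - {"gripper":1,"linear":[0,0,-0.055],"delta_rot":[0,0,0]}
    - {"gripper":1,"linear":[0,0,-0.055],"delta_rot":[0,0,0]}
    - {"gripper":1,"linear":[0,0,-0.055],"delta_rot":[0,0,0]}
    - {"gripper":1,"linear":[0,0,-0.055],"delta_rot":[0,0,0]}

```text
clock: 12.35
position: [0.5173, 0.2197, 0.2328]
ee_rot: [0.001, 0.707, 0.707, 0.001]
contact_force: [-0.2, 0.6, -0.8]
width: 0.0189
gripper_force: 39.3
```

```bash
python3 -c "
from h import *
s=snap('wrist','w5');snap('side','s5');p=s['position'];print(p,s['ee_rot'],s['contact_force'],s['width'])
w=p+[0,0,-.0988]
print(proj('w5',[w,w+[0,0,.026],w+[0,0,.07]]),proj('s5',[w,w+[0,0,.07]]))
a=cv2.imread('pics/w5.png')[160:320,240:400];b=cv2.imread('pics/s5.png')
u=proj('s5',[w])[0].astype(int);print('side crop',u-[40,60])
b=b[u[1]-60:u[1]+60,u[0]-40:u[0]+40]
o=np.zeros((480,800,3),np.uint8);o[:,:480]=cv2.resize(a,None,fx=3,fy=3,interpolation=3);o[:,480:]=cv2.resize(b,None,fx=4,fy=4,interpolation=3)
cv2.imwrite('pics/c5.png',o)"
```

```text
[0.5173054  0.21974756 0.23280659] [5.37882167e-04 7.06855732e-01 7.07356974e-01 8.92139206e-04] [-0.24874732  0.64121321 -0.82494644] 0.018880204991661206
[[324.34818275 237.65898998]
 [324.49514101 248.85998502]
 [324.83453619 274.72594431]] [[273.88273512 182.81246278]
 [272.71264618 157.79433615]]
side crop [233 122]
```

View pics/c5.png

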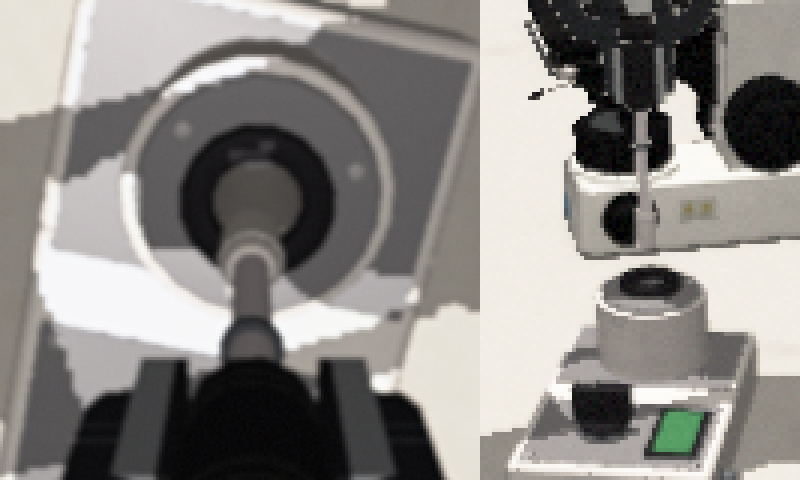

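The wrist picture puts the collar's centre at about (325.8,226), with the outer edge at crop x 181–334 and y 125–272. The stem's axis runs through column 324.3, as predicted.

```bash
python3 -c "
from h import *
p=get_state()['position']; print(p)
print(proj('w5',[[.5173,.2197,.11]]), at('w5',325.8,226,.11))
t=np.linspace(0,6.28,60)
for c in [(.5173,.2197),(.518,.221),(.517,.223)]:
  q=proj('w5',np.c_[c[0]+.021*np.cos(t),c[1]+.021*np.sin(t),t*0+.11]); q=(q-[240,160])*3; print(c,q.min(0),q.max(0))
  q=proj('w5',np.c_[c[0]+.038*np.cos(t),c[1]+.038*np.sin(t),t*0+.102]); q=(q-[240,160])*3; print('tower',q.min(0),q.max(0))
f=lambda x,y:(233+(x-480)/4,122+y/4)
print(at('s5',*f(651,282),.11))
"
```

```text
[0.51734656 0.21979127 0.23280047]
[[324.22931005 229.18244681]] [0.51853539 0.22229695 0.11      ]
(0.5173, 0.2197) [173.01094572 128.89523259] [332.36461343 282.94364662]
tower [112.16759594  58.86407805] [392.84076179 330.89309629]
(0.518, 0.221) [175.57704563 123.91390121] [335.13380582 278.36460057]
tower [114.59011466  53.8432569 ] [395.61171606 326.56490427]
(0.517, 0.223) [171.61662262 116.21990185] [331.50271621 271.29634444]
tower [110.61152883  46.0868981 ] [392.19811699 319.88584754]
[0.52093049 0.21003118 0.11      ]
```

Call:
send_rows:
  increments:
    - {"gripper":1,"linear":[0.001,0,0],"delta_rot":[0,0,0.15]}
    - {"gripper":1,"linear":[0.001,0,0],"delta_rot":[0,0,0.3]}
    - {"gripper":1,"linear":[0.001,0,0],"delta_rot":[0,0,0.45]}
    - {"gripper":1,"linear":[0.001,0,0],"delta_rot":[0,0,0.6]}
    - {"gripper":1,"linear":[0.001,0,0],"delta_rot":[0,0,0.75]}
    - {"gripper":1,"linear":[0.001,0,0],"delta_rot":[0,0,0.9]}
    - {"gripper":1,"linear":[0.001,0,0],"delta_rot":[0,0,1.05]}
    - {"gripper":1,"linear":[0.001,0,0],"delta_rot":[0,0,1.2]}

```text
clock: 13.25
position: [0.5182, 0.2198, 0.2325]
ee_rot: [0.001, 0.181, 0.984, 0.0]
contact_force: [-0.3, -0.8, -0.9]
width: 0.0191
gripper_force: 39.3
```

Call:
send_rows:
  increments:
    - {"gripper":1,"linear":[0,0,0],"delta_rot":[0,0,0.15]}
    - {"gripper":1,"linear":[0,0,0],"delta_rot":[0,0,0.3]}
    - {"gripper":1,"linear":[0,0,0],"delta_rot":[0,0,0.37]}
    - {"gripper":1,"linear":[0,0,0],"delta_rot":[0,0,0.37]}
    - {"gripper":1,"linear":[0,0,0],"delta_rot":[0,0,0.37]}
    - {"gripper":1,"linear":[0,0,0],"delta_rot":[0,0,0.37]}
    - {"gripper":1,"linear":[0,0,0],"delta_rot":[0,0,0.37]}

```text
clock: 13.95
position: [0.5179, 0.2198, 0.2318]
ee_rot: [0.0, 0.0, 1.0, 0.0]
contact_force: [-0.5, -0.6, -1.2]
width: 0.019
gripper_force: 39.3
```

```bash
python3 -c "
from h import *
s=snap('wrist','w6');snap('side','s6');p=s['position'];print(p,s['ee_rot'],s['qpos'].round(2))
w=p+[0,0,-.0988]
q=proj('w6',[[.5184,.2195,.11],w,w+[0,0,.05]]);print(q)
g=cv2.cvtColor(cv2.imread('pics/w6.png'),6)
for v in (215,222,229,240,255,262): print(v,' '.join('%d'%x for x in g[v,285:365]))
print(proj('s6',[[.5184,.2195,.11],w,w+[0,0,.05]]))
g=cv2.cvtColor(cv2.imread('pics/s6.png'),6)
for v in range(150,202,3): print(v,' '.join('%d'%x for x in g[v,255:295]))"
```

```text
[0.5178599  0.21978569 0.23178418] [8.55891960e-05 2.23799122e-04 9.99999968e-01 7.67478823e-05] [ 0.28  0.26  1.53  0.    1.35 -1.29]
[[322.50693078 229.59074462]
 [322.81456709 237.15455396]
 [322.65621789 261.20165751]]
215 147 149 158 159 157 159 162 163 160 160 161 161 160 161 162 150 111 58 31 37 44 44 45 43 43 42 39 35 31 30 29 32 38 62 99 130 143 154 158 159 162 158 144 114 70 43 36 31 29 31 30 33 34 37 40 37 28 20 15 11 17 37 60 74 77 78 76 77 77 77 78 77 77 79 77 77 79 89 119 174
222 154 157 157 157 160 164 167 164 160 158 158 158 149 117 71 37 32 37 39 38 39 38 33 30 28 34 51 63 69 71 72 73 69 65 65 65 65 67 64 66 66 66 70 74 77 77 76 75 74 70 68 60 44 32 28 30 31 30 25 17 13 15 14 21 44 65 75 78 78 76 77 76 75 77 76 77 76 74 72 93
229 149 153 153 154 154 154 154 154 154 154 155 151 129 88 43 27 33 35 36 36 36 35 29 27 40 56 64 64 60 62 62 62 63 64 65 68 71 71 71 71 71 70 67 66 64 63 63 63 63 63 64 64 59 46 29 25 30 31 28 21 18 17 14 14 31 57 74 77 77 77 77 75 75 75 75 75 74 74 71 80
240 201 161 142 146 149 145 134 110 89 80 77 77 77 76 75 68 48 26 15 12 16 17 16 17 19 17 
[... 2786 characters left out ...]
 35 39 35 26 23 23 39 101 191 228 232 235 237 238 238 238 237 238 237 238 238 238
192 238 238 237 237 238 238 238 235 228 155 116 109 104 38 42 40 25 43 60 71 79 91 73 66 21 21 21 27 66 106 134 114 180 233 238 238 238 238 237 237
195 237 238 237 238 239 236 236 244 220 168 170 171 165 131 72 34 22 29 24 18 25 20 26 26 26 29 52 79 95 96 95 91 99 138 170 238 237 237 237 238
198 237 237 237 238 239 238 231 150 238 240 155 146 132 152 159 163 170 166 174 176 166 167 169 166 158 157 98 98 100 115 125 152 136 112 143 238 237 238 238 238
201 238 238 236 237 238 238 232 132 133 133 133 125 136 137 140 182 201 222 226 225 225 222 211 185 172 139 129 128 126 127 124 119 117 112 141 235 237 237 237 236
```

By the numbers, the collar is about 0.4 mm in +y from the stem and about 0 mm in x. I'll lower slowly in this orientation and check as the foot enters.

Call:
send_rows:
  increments:
    - {"gripper":1,"linear":[0,0.0005,-0.004],"delta_rot":[0,0,0]}
    - {"gripper":1,"linear":[0,0.0005,-0.008],"delta_rot":[0,0,0]}
    - {"gripper":1,"linear":[0,0.0005,-0.012],"delta_rot":[0,0,0]}
    - {"gripper":1,"linear":[0,0.0005,-0.016],"delta_rot":[0,0,0]}
    - {"gripper":1,"linear":[0,0.0005,-0.018],"delta_rot":[0,0,0]}
    - {"gripper":1,"linear":[0,0.0005,-0.018],"delta_rot":[0,0,0]}
    - {"gripper":1,"linear":[0,0.0005,-0.018],"delta_rot":[0,0,0]}

```text
clock: 14.75
position: [0.5179, 0.2203, 0.2137]
ee_rot: [0.0, -0.0, 1.0, 0.0]
contact_force: [-0.4, 0.7, -0.9]
width: 0.0192
gripper_force: 39.3
```

```bash
python3 -c "
from h import *
s=snap('wrist','w7');p=s['position'];print(p,s['ee_rot'])
w=p+[0,0,-.0988];snap('side','s7')
print(proj('w7',[[.5186,.2202,.11],w]))
a=cv2.imread('pics/w7.png')[180:280,270:380];b=cv2.imread('pics/s7.png')[140:215,250:300]
o=np.zeros((600,800,3),np.uint8);o[:500,:550]=cv2.resize(a,None,fx=5,fy=5,interpolation=3);o[:375,550:]=cv2.resize(b,None,fx=5,fy=5,interpolation=3)
cv2.imwrite('pics/c7.png',o[:500])"
```

```text
[0.51788323 0.22028679 0.21369482] [ 4.53299129e-05 -1.02973907e-04  9.99999992e-01  6.24952873e-05]
[[322.71334055 236.22724994]
 [322.81804452 237.16449697]]
```

View pics/c7.png

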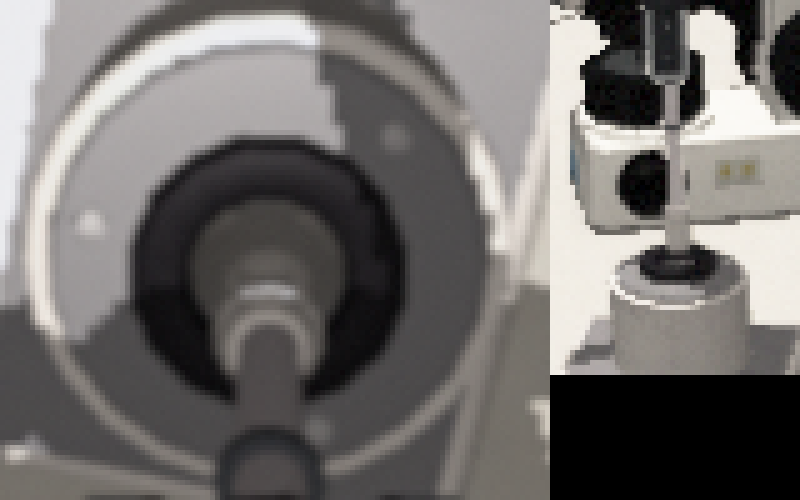

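The picture shows the foot just above the collar: collar centre at crop (269,270), bore centre column about 266, stem column about 268. It's well centred sideways, so next I check the view direction against the shoulder and ring.

```bash
python3 -c "
from h import *
p=np.array([.51788,.22029,.21369]);w=p+[0,0,-.0988];t=np.linspace(0,6.28,80)
def e(n,c,r,z,f='w7'):
  q=(proj(f,np.c_[c[0]+r*np.cos(t),c[1]+r*np.sin(t),t*0+z])-([270,180] if f=='w7' else [250,140]))*5+2; print(n,q.min(0).round(),q.max(0).round())
e('collar',(.5186,.2202),.021,.11);e('bore',(.5186,.2202),.012,.11);e('tower',(.5186,.2202),.038,.102)
e('foot',w,.0075,w[2]);e('shoulder',w,.0075,w[2]+.026);e('ringtop',w,.006,w[2]+.0715)
g=cv2.cvtColor(cv2.imread('pics/w7.png'),6)
for u in (318,323,328): print(u,' '.join('%d'%x for x in g[200:275,u]))
for v in (236,244,248): print(v,' '.join('%d'%x for x in g[v,290:358]))
g=cv2.cvtColor(cv2.imread('pics/s7.png'),6)
for v in (160,168,176,184,187,190,193,196): print(v,' '.join('%d'%x for x in g[v,255:297]))
print(proj('s7',[[.5186,.2202,.11],w,w+[0,0,.05],w+[0,0,.07]]))
"
```

```text
collar [123. 144.] [408. 417.]
bore [184. 204.] [347. 360.]
tower [16. 18.] [516. 500.]
foot [214. 238.] [318. 337.]
shoulder [208. 289.] [323. 398.]
ringtop [208. 426.] [322. 532.]
318 173 173 172 171 170 168 147 91 38 31 50 59 59 54 49 44 40 34 30 30 41 56 64 68 67 67 65 65 65 66 69 75 79 81 77 75 80 104 128 117 97 88 96 113 130 138 129 113 99 93 90 87 84 81 76 73 71 70 70 71 71 72 74 74 73 70 58 43 39 43 47 53 61 68 70
323 173 172 172 170 171 171 155 101 38 32 52 60 59 53 46 40 38 32 29 40 59 67 67 67 69 66 67 66 67 73 82 88 92 93 89 83 110 154 151 126 105 108 129 138 114 85 75 75 76 77 76 76 75 75 76 77 76 76 76 76 76 75 76 77 70 51 35 40 47 53 63 73 76 76 78
328 173 172 172 170 171 171 155 100 39 32 49 59 57 52 48 41 37 32 28 31 47 62 69 69 66 67 66 67 66 67 70 78 84 85 84 82 85 117 147 128 95 86 99 118 131 127 110 93 82 78 77 79 77 74 74 72 72 70 73 72 72 73 72 73 73 65 49 35 37 45 51 60 67 73 74
236 153 154 154 156 149 120 71 35 27 32 31 31 32 31 33 26 20 25 40 54 60 61 61 63 66 76 80 80 80 86 92 98 106 110 112 108 97 88 85 86 82 75 69 64 63 62 63 61 48 29 22 26 29 30 32 30 28
[... 1169 characters left out ...]
4 234 234 235 236 229 159 147 148 143 145 208 233 238 236 237 238 237 239 238 238 237 238 238 236 237 238 237 238 238
190 237 237 238 239 238 238 237 237 236 237 236 232 221 138 40 40 39 29 45 79 75 70 53 27 24 20 27 64 141 208 230 234 237 237 237 236 237 238 238 237 239 237
193 237 238 238 238 238 238 237 231 174 132 173 170 160 25 34 43 40 44 51 49 57 46 35 27 21 27 24 30 68 94 95 97 111 176 235 238 239 238 237 238 236 238
196 238 238 237 238 238 235 221 244 193 150 167 171 170 170 160 99 81 80 75 78 71 75 76 53 67 72 95 95 97 98 98 94 116 157 162 238 238 238 237 236 238 238
[[274.74915591 191.00836881]
 [274.40121306 189.33155222]
 [273.58562988 171.85097262]
 [273.25180223 164.67479363]]
```

Lateral alignment is good to 0.2 mm. In x the wrist says +1.7 mm and the side view +0.2 mm, so I'll shift +0.8 mm and lower slowly.

Call:
send_rows:
  increments:
    - {"gripper":1,"linear":[0.0008,0,0],"delta_rot":[0,0,0]}
    - {"gripper":1,"linear":[0.0008,0,-0.004],"delta_rot":[0,0,0]}
    - {"gripper":1,"linear":[0.0008,0,-0.008],"delta_rot":[0,0,0]}
    - {"gripper":1,"linear":[0.0008,0,-0.012],"delta_rot":[0,0,0]}
    - {"gripper":1,"linear":[0.0008,0,-0.016],"delta_rot":[0,0,0]}
    - {"gripper":1,"linear":[0.0008,0,-0.02],"delta_rot":[0,0,0]}
    - {"gripper":1,"linear":[0.0008,0,-0.024],"delta_rot":[0,0,0]}
    - {"gripper":1,"linear":[0.0008,0,-0.028],"delta_rot":[0,0,0]}

```text
clock: 15.65
position: [0.5186, 0.2203, 0.1853]
ee_rot: [-0.0, -0.0, 1.0, 0.0]
contact_force: [-0.7, -1.0, -0.2]
width: 0.0191
gripper_force: 39.3
```

Call:
send_rows:
  increments:
    - {"gripper":1,"linear":[0,0,-0.004],"delta_rot":[0,0,0]}
    - {"gripper":1,"linear":[0,0,-0.008],"delta_rot":[0,0,0]}
    - {"gripper":1,"linear":[0,0,-0.012],"delta_rot":[0,0,0]}
    - {"gripper":1,"linear":[0,0,-0.016],"delta_rot":[0,0,0]}
    - {"gripper":1,"linear":[0,0,-0.02],"delta_rot":[0,0,0]}
    - {"gripper":1,"linear":[0,0,-0.024],"delta_rot":[0,0,0]}
    - {"gripper":1,"linear":[0,0,-0.028],"delta_rot":[0,0,0]}
    - {"gripper":1,"linear":[0,0,-0.032],"delta_rot":[0,0,0]}

```text
clock: 16.45
position: [0.5186, 0.2203, 0.1534]
ee_rot: [0.0, -0.0, 1.0, 0.0]
contact_force: [0.5, 0.5, -0.0]
width: 0.019
gripper_force: 39.3
```

Call:
send_rows:
  increments:
    - {"gripper":1,"linear":[0,0,-0.004],"delta_rot":[0,0,0]}
    - {"gripper":1,"linear":[0,0,-0.008],"delta_rot":[0,0,0]}
    - {"gripper":1,"linear":[0,0,-0.011],"delta_rot":[0,0,0]}
    - {"gripper":1,"linear":[0,0,-0.014],"delta_rot":[0,0,0]}
    - {"gripper":1,"linear":[0,0,-0.014],"delta_rot":[0,0,0]}
    - {"gripper":1,"linear":[0,0,-0.014],"delta_rot":[0,0,0]}
    - {"gripper":1,"linear":[0,0,-0.014],"delta_rot":[0,0,0]}

```text
clock: 17.15
position: [0.5188, 0.2203, 0.1399]
ee_rot: [0.0, -0.0, 1.0, 0.0]
contact_force: [0.7, -0.1, -1.0]
width: 0.019
gripper_force: 39.3
```

```bash
python3 -c "
from h import *
s=snap('wrist','w8');p=s['position'];print(p,s['ee_rot'],s['contact_force'],s['moment'])
w=p+[0,0,-.0988];snap('side','s8');t=np.linspace(0,6.28,80)
def e(n,c,r,z):
  q=proj('w8',np.c_[c[0]+r*np.cos(t),c[1]+r*np.sin(t),t*0+z]); print(n,q.min(0).round(1),q.max(0).round(1))
e('collar',(.5186,.2202),.021,.11);e('bore',(.5186,.2202),.012,.11);e('ringtop',w,.006,w[2]+.0715)
g=cv2.cvtColor(cv2.imread('pics/w8.png'),6)
for u in (317,323,329): print(u,' '.join('%d'%x for x in g[225:310,u]))
for v in (256,262,268,274,280): print(v,' '.join('%d'%x for x in g[v,285:362]))
g=cv2.cvtColor(cv2.imread('pics/s8.png'),6)
print(proj('s8',[[.5186,.2202,.11],w+[0,0,.07],w+[0,0,.09]]))
for v in range(176,200,2): print(v,' '.join('%d'%x for x in g[v,255:297]))
"
```

```text
[0.51879901 0.22032494 0.1398864 ] [ 2.38908327e-04 -9.71580017e-05  9.99999961e-01  1.10117286e-04] [ 0.69066855 -0.06393239 -1.01893657] [-0.01857471  0.04315602  0.01119965]
collar [283.  235.4] [361.7 308.7]
bore [299.8 251.9] [344.8 293.7]
ringtop [311.2 264.7] [333.9 285.9]
317 179 178 177 176 176 176 165 120 60 17 17 37 53 59 58 57 52 48 46 43 38 35 33 26 19 35 74 102 107 96 85 79 77 76 77 76 77 76 77 79 78 70 54 42 44 53 54 59 65 70 74 77 79 75 53 27 10 9 8 9 11 10 9 11 8 9 8 5 6 6 8 6 6 6 9 7 5 8 9 8 9 5 9 6 7
323 178 179 177 177 176 176 166 130 72 23 14 33 52 59 57 55 52 48 44 41 37 35 31 25 22 41 70 83 85 84 83 83 83 85 84 85 84 86 84 78 57 39 45 52 59 72 81 85 84 84 84 84 85 76 48 20 5 10 13 12 9 10 13 12 9 7 8 7 7 7 7 6 7 6 8 6 8 9 8 9 7 8 8 8 6
329 178 177 176 176 176 176 170 137 81 28 14 34 51 58 58 54 52 47 43 41 38 36 31 25 18 26 55 83 92 88 80 77 76 77 76 76 76 79 78 78 74 59 42 40 48 54 59 68 74 77 79 80 81 73 52 25 11 7 12 8 10 8 12 10 6 8 7 8 6 9 10 6 8 7 7 9 7 12 6 6 9 8 9 6 6
256 154 147 119 71 29 19 23 25 26 27 26 20 18 17 17 18 16 16 16 12 14 22 35 50 63 69 7
[... 2413 characters left out ...]
9 26 21 60 141 206 230 233 238 239 238 237 236 238 237 237 238 237
192 236 236 237 237 238 236 237 235 226 162 113 110 103 33 42 40 22 38 57 81 122 120 105 68 20 23 26 35 63 100 133 117 178 231 236 238 237 238 237 237 238 238
194 237 236 237 237 238 238 236 223 190 169 170 169 159 57 23 24 29 33 21 27 21 21 29 18 16 19 23 44 83 94 97 97 107 151 206 237 237 236 237 238 238 238
196 237 236 237 237 238 236 219 244 191 153 168 171 169 171 163 100 79 78 70 45 39 43 43 56 66 74 95 96 98 95 95 98 119 153 164 237 237 237 236 238 238 237
198 238 237 237 237 238 237 229 147 237 239 155 143 135 153 157 162 168 167 175 177 165 152 94 98 92 92 96 100 99 114 127 148 138 112 142 237 238 237 236 237 237 237
```

Call:
send_rows:
  increments:
    - {"gripper":1,"linear":[0,0,-0.001],"delta_rot":[0,0,0]}
    - {"gripper":1,"linear":[0,0,-0.001],"delta_rot":[0,0,0]}
    - {"gripper":1,"linear":[0,0,-0.001],"delta_rot":[0,0,0]}
    - {"gripper":1,"linear":[0,0,-0.001],"delta_rot":[0,0,0]}
    - {"gripper":1,"linear":[0,0,-0.001],"delta_rot":[0,0,0]}
    - {"gripper":1,"linear":[0,0,-0.001],"delta_rot":[0,0,0]}
    - {"gripper":1,"linear":[0,0,-0.001],"delta_rot":[0,0,0]}
    - {"gripper":1,"linear":[0,0,-0.001],"delta_rot":[0,0,0]}

```text
clock: 18.05
position: [0.5186, 0.2203, 0.1387]
ee_rot: [-0.0, -0.0, 1.0, 0.0]
contact_force: [-0.0, -0.8, -1.2]
width: 0.0191
gripper_force: 39.3
```

```bash
python3 -c "
from h import *
s=get_state();print(s['position'],s['contact_force'],abs(s['qd']).max());print(sign_off())"
```

```text
[0.51859883 0.22026873 0.13865676] [-0.03192156 -0.78273828 -1.18718895] 0.0010198130700788432
the job is handed in; nothing more can be done
None
```

I zeroed the meter and handed the job in at about 18 s with the sample stem held motionless in the bore: ring within about 1 mm of the collar top, centred to about 1–1.5 mm by the pictures, and no sign of contact. The verdict was not shown, and I did not take a last picture of the knob, calibration stem, stapler or tally counter.

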